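# Gauge the drainer's leg hole and fit the matching leg

## Task

The white drainer base by the sink has one steel leg fitted and one empty leg hole of unknown depth. Take the depth rod from its stand, gently feel for the bottom of the hole with it and put the rod back upright in its stand; then fit the one leg from the wooden rack that, pressed fully home on the bottom of the hole through the tight rubber grommet, stands level with the fitted leg. Do not ram the rod or the leg, do not try a wrong leg in the hole, leave the other two legs in the rack and disturb nothing else.

Things in the scene. Friction and masses are not known exactly. Their poses are not given: they have to be found in the camera images.
- base: white plastic drainer base, fixed (plug_a, b, c in the rules are its hidden hole bottoms for 35, 50, 65 mm): two square bosses 60 x 60 mm, 80 mm high, joined by a bar 30 mm high. Origin on the counter midway between the bosses; its y axis runs from the boss with the fitted leg (centre at y = -55 mm) to the boss with the empty hole (y = +55 mm); z up.
- bore (a point): centre of the mouth of the empty vertical hole, 80 mm above the counter. 23 mm in diameter, flat hard bottom 35, 50 or 65 mm down (not known which). 9 mm down, sprung rubber pads on the base's x axis leave a 17 mm gap: the rod passes freely; a leg spreads them and must be pushed, against about 8 to 15 N (it does not sink by itself), all the way to the bottom.
- fitted_top (a point): centre of the top of the leg already fitted in the -y boss (fixed): 20 mm in diameter, top 45 mm above the boss, 125 mm above the counter.
- rack: wooden leg rack, fixed, 60 (x) x 210 (y) x 30 mm high; three pockets 26 mm in diameter on its y axis at -70, 0 and +70 mm, their floors 6 mm above the counter. Origin at the centre of its underside. Any leg may be in any pocket.
- leg_a: short steel leg, 80 mm long, round, 20 mm in diameter (grip it near the top), the lower end domed with a 12 mm flat foot, about 0.11 kg. Stands upright in a rack pocket. Origin at the centre of its lower end, z along it to the top. Matches a hole 35 mm deep (45 mm stand out).
- leg_b: middle steel leg, 95 mm long, else as leg_a, about 0.13 kg. Matches a hole 50 mm deep.
- leg_c: long steel leg, 110 mm long, else as leg_a, about 0.15 kg. Matches a hole 65 mm deep.
- stand: black plastic stand of the depth rod, fixed, 60 x 60 x 45 mm high, with a vertical hole 17 mm in diameter in its middle, 38 mm deep (its floor is 7 mm above the counter). Origin at the centre of its underside.
- rod: depth rod, 125 mm long, about 0.08 kg, standing upright in the stand: steel rod 10 mm in diameter with, from 90 mm to 125 mm above its tip, a round grey plastic grip 20 mm in diameter. Origin at its lower end (the tip), z along it to the grip.
- jar: bystander: brown glass sauce jar, 66 mm in diameter, 95 mm high; origin under its centre. Not to be disturbed.
- detergent: bystander: yellow detergent bottle, 68 mm in diameter, 210 mm high; origin under its centre. Not to be disturbed.
- container: bystander: white takeout container, 118 x 158 x 52 mm high; origin under its centre. Not to be disturbed.
- mug: bystander: blue mug, 80 mm in diameter, 90 mm high; origin under its centre. Not to be disturbed.
- brush: bystander: dish brush 200 mm long lying on the counter. Not to be disturbed.
Mind the look-alikes: they are no part of the job. What is shaped like the leg_a but pink or yellow is not meant.

How it is judged:
By the outcome, as a careful person would: the job done as asked, in the order asked, and still so for the second after the job is handed in, with the robot touching nothing.
It also fails if it takes over 67 s, if anything falls off the work surface, if the arm or the gripper's body presses on something with over 40 N, if the wrist force passes 120 N, or if a joint passes its speed limit or range.

## Robot

A 6-joint arm with a two-finger parallel gripper is mounted at the origin on the work surface. World frame = base frame: x ahead of the robot, y to its left, z up, the work surface at z = 0. Lengths are in m, angles in rad, forces in N, time in s.
With the tool pointing down it reaches from about 0.325 to 0.75 m from the base axis. Payload 7.6 kg.
Tool frame: the origin (TCP) lies on the mounting face of the last link; the fingertips stand 173 mm ahead of it and the grasp point (between the pads) lies 155 mm ahead of it; y points along the fingers, x is the direction in which the jaws open and shut, and the axes are right-handed (so a half turn about y gives the same grasp; the last joint's range is limited). The gripper opens to 85 mm and grips with 20 to 120 N. Pads are 22 mm wide; open, the fingers measure 114 mm over their backs; the gripper's body (76 mm by 85 mm) begins 54 mm behind the grasp point. The pads swing forward as they close: fully open they stand 13 mm farther back than shut.
Start: joints at [-1.197, 0.052, 1.401, -0, 1.689, -0.07], TCP at [0.225, -0.474, 0.405] pointing down, gripper open.
Joint ranges: [-2.9, 2.9], [-0.91, 2.17], [0.12, 2.37], [-1.06, 4.2], [0.26, 2.73], [-2.93, 2.93]. Speed limits (rad/s): [2.57, 2.57, 3.01, 3.14, 3.14, 3.14].

## Interface

Orientations are given as [roll, pitch, yaw] about the fixed x, y, z axes, in that order (R = Rz(yaw) Ry(pitch) Rx(roll)).
In Python, from rig import get_obs, optics, job gives the robot as it stands.
- The arm moves only by the tool servo_tool, never from a script. Its argument "moves" is a list of rows, each a list of 7 numbers: the shift along the tool's x, y, z scaled (see below), then the turn, a rotation vector about the tool's x, y, z scaled (see below), then the finger opening in mm, from 0 to 85.4. A call has exactly 8 rows; each row shifts and turns the commanded pose from where the row before left it, along the tool's axes as they then stand; what a row does not reach is not made up. The controller multiplies each number of a shift by 20 cm and each number of a turn by 90 degrees. A row lasts 1/10 s, in which the tool goes at most 50 mm and 8.59 degrees, less where a joint would pass 70% of its speed; a pose out of reach is approached as far as the arm can. A call with a number of a shift or a turn outside -1 to 1 is refused whole. A call with a gripper value outside its range is refused whole. The fingers move at their own pace and stop on an object; the grip force is fixed at half the most. Time passes only in rows, so rows that do not move let the fingers close, or fill a call up. It gives the time, the measured TCP pose, the force and the opening at its end, in the units of the state.
- get_obs(): the state, without advancing time (a new reading comes with each control period).
- optics.grab_frame(name): name is "scene" or "top" or "wrist"; returns a dict with "image" (384x512x3 uint8, red, green, blue), "fx", "fy", "cx", "cy" (pixels), "eye" and "rotation" of the camera in the world. Camera axes: x right, y down, z forward; pixel columns grow to the right and rows downward; lengths in m; the calibration is good to about 2 mm. A picture is of the moment at which its call begins. There is no depth.
- job.hand_in(): hands the job in, once; it reports no verdict.
The state is a dict: "t": time; "joint_positions": joint angles; "qvel": joint speeds; "joint_efforts": joint torques, N m; "position": TCP position; "tcp_rot": TCP orientation; "ft_force": force on the tool from outside, world axes, zero at the start; "torque": the same for the moment, N m; "opening": finger opening in m.
Only numpy, scipy, OpenCV 4.12 (cv2) and the standard library are available. Lean on these libraries where they do the work, as an engineer would, in place of code of your own. Each camera call takes 0.05 s, during which the arm holds its last target. There are 200 camera calls.

## Working session

There is one attempt and no reset: what is moved stays moved. The work goes in short steps, Python scripts to look and compute and a tool call to move; the robot and the scene stay as the last step left them, time stands still between calls to the robot, and variables do not carry over. Pictures are saved under pics/ and viewed, about 8 in all and at most 12, crops included, and the job is handed in when it is done.

Besides the shell and the picture viewer there is one more tool, called after "Request:" as name([rows], argument=value, ...), one row to a line, values as JSON. servo_tool: Moves the arm, as the interface text tells. Its arguments: {"type":"object","properties":{"moves":{"type":"array","items":{"type":"array","items":{"type":"number"}}}},"required":["moves"]}

```bash
mkdir -p pics; ls; python3 - <<'E'
from rig import get_obs, optics
import cv2,numpy as np
o=get_obs();print({k:np.round(v,3).tolist() for k,v in o.items()})
for n in("scene","top"):
    f=optics.grab_frame(n);cv2.imwrite(f"pics/{n}0.png",f["image"][:,:,::-1])
    print(n,f["fx"],f["cx"],f["cy"],np.round(f["eye"],4).tolist(),np.round(f["rotation"],4).tolist())
E
```

```text
pics
{'t': 0.0, 'joint_positions': [-1.197, 0.053, 1.402, -0.0, 1.689, -0.07], 'qvel': [0.0, -0.001, -0.002, -0.001, 0.001, 0.001], 'joint_efforts': [-0.0, -38.167, -36.019, -0.0, 0.006, 0.0], 'position': [0.225, -0.474, 0.404], 'tcp_rot': [-1.571, 0.002, -1.127], 'ft_force': [0.027, -0.164, 0.46], 'torque': [-0.015, -0.041, -0.01], 'opening': 0.085}
scene 491.6583134688057 253.6090319387873 193.2037847991983 [1.4679, -0.3792, 0.942] [-2.2784, -0.0224, 1.2028]
top 359.8478509687841 256.46672535383664 193.1234283191337 [0.4473, -0.006, 1.0645] [-3.0258, 0.0067, -1.6009]
```

View pics/scene0.png

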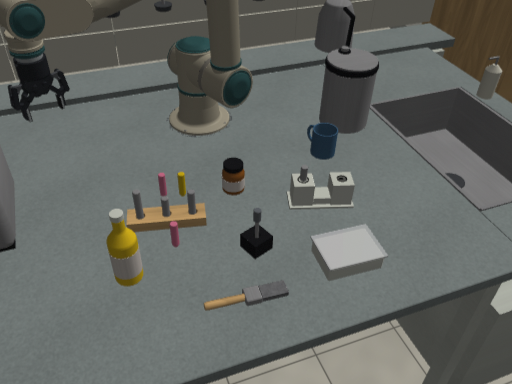

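View pics/top0.png

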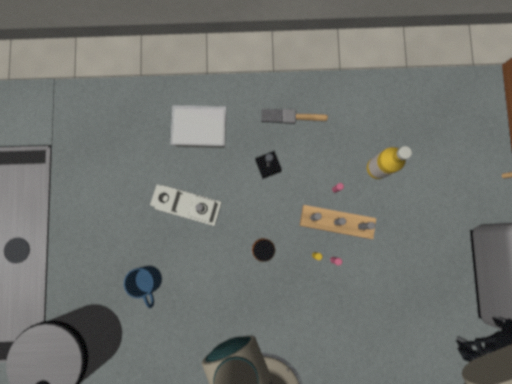

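Scene: the rack (about 165,217) holds three steel legs, with pink and yellow decoys around it. Stand and rod are at (257,238), the base at (320,190). Top: base (186,205) with the empty hole on the left (164,198), stand (268,164), rack (339,222). Next is an enlarged crop for accurate pixels.

```bash
cat > h.py <<'E'
import numpy as np,cv2
from scipy.spatial.transform import Rotation as R
def rot(e): return R.from_euler('xyz',e).as_matrix()
def ray(f,u,v,z):
    d=rot(f["rotation"])@np.array([(u-f["cx"])/f["fx"],(v-f["cy"])/f["fy"],1.]);e=np.array(f["eye"])
    return e+d*(z-e[2])/d[2]
def proj(f,p):
    c=rot(f["rotation"]).T@(np.asarray(p)-f["eye"]);return np.array([f["cx"]+f["fx"]*c[0]/c[2],f["cy"]+f["fy"]*c[1]/c[2]])
def crop(f,x0,y0,x1,y1,s,name):
    im=cv2.resize(f["image"][y0:y1,x0:x1,::-1],None,fx=s,fy=s,interpolation=cv2.INTER_CUBIC);cv2.imwrite(name,im)
E
python3 - <<'E'
from h import *
from rig import optics
f=optics.grab_frame("top");g=optics.grab_frame("scene")
a=cv2.resize(f["image"][145:245,145:385,::-1],None,fx=3.3,fy=3.3,interpolation=cv2.INTER_CUBIC)
b=cv2.resize(g["image"][160:260,120:360,::-1],None,fx=3.3,fy=3.3,interpolation=cv2.INTER_CUBIC)[:268]
cv2.imwrite("pics/c1.png",np.vstack([a,b]))
for n,(u,v,z) in dict(hole=(164,198,.08),fit=(202.5,208,.125),stand=(268,164,.045),rackL=(316,216,.1),rackM=(340,222,.08),rackR=(365,226,.1),jar=(263,250,.1),yel=(318,256,.08),pink=(339,188,.08),pink2=(337,261,.08)).items(): print(n,ray(f,u,v,z).round(3))
# rack / base contours
hsv=cv2.cvtColor(f["image"],cv2.COLOR_RGB2HSV)
for n,m,z,roi in (("rack",(hsv[...,0]<25)&(hsv[...,1]>80),.03,(290,200,390,245)),("base",(hsv[...,2]>170)&(hsv[...,1]<50),.06,(140,175,230,235)),("stand",hsv[...,2]<45,.045,(245,140,295,185))):
    x0,y0,x1,y1=roi;c,_=cv2.findContours(m[y0:y1,x0:x1].astype(np.uint8),0,1)
    if not c: print(n,'none');continue
    c=np.vstack([k for k in c if len(k)>5]);r=cv2.minAreaRect(c+np.array([x0,y0]));P=[ray(f,*p,z)[:2].round(3).tolist() for p in cv2.boxPoints(r)]
    print(n,np.round(r[0],1),np.mean(P,0),P)
E
```

```text
hole [0.556 0.252 0.08 ]
fit [0.522 0.139 0.125]
stand [ 0.649 -0.038  0.045]
rackL [ 0.493 -0.16   0.1  ]
rackM [ 0.476 -0.228  0.08 ]
rackR [ 0.463 -0.289  0.1  ]
jar [ 0.407 -0.016  0.1  ]
yel [ 0.386 -0.164  0.08 ]
pink [ 0.569 -0.231  0.08 ]
pink2 [ 0.371 -0.214  0.08 ]
rack [337.5 221.6] [ 0.47875 -0.232  ] [[0.472, -0.122], [0.53, -0.135], [0.485, -0.343], [0.428, -0.328]]
base [181.6 203.3] [0.54225 0.20825] [[0.536, 0.297], [0.599, 0.279], [0.548, 0.119], [0.486, 0.138]]
stand [268.1 164.4] [ 0.6485  -0.03875] [[0.667, -0.002], [0.686, -0.056], [0.63, -0.075], [0.611, -0.022]]
```

View pics/c1.png

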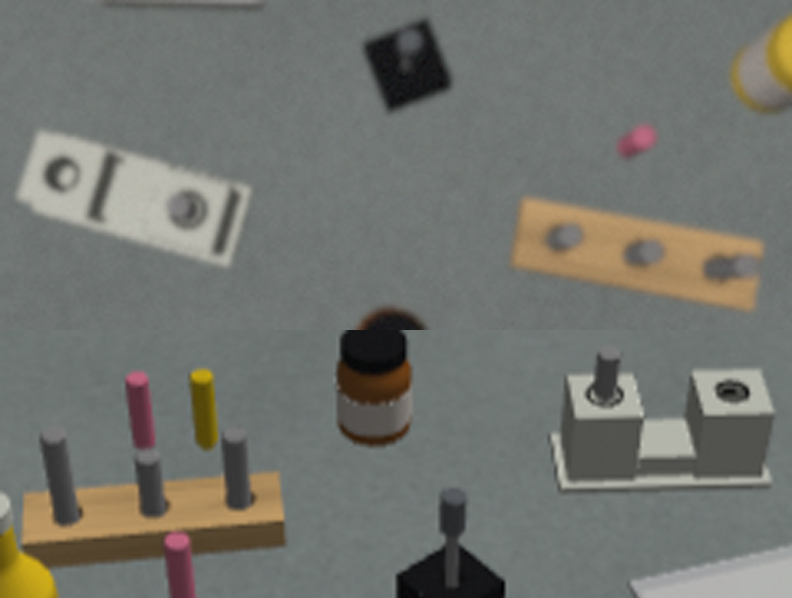

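Rack order from the scene crop: -y pocket long (c), middle pocket short (a), +y pocket middle (b). Hole at crop (63,174), stand (408,68). Now I plan the move to above the rod.

```bash
cat >> h.py <<'E'
def plan(p0,e0,p1,yaw,n,g,hold=0):
    """n even rows from pose (p0,e0) to p1 pointing down with yaw"""
    R0=R.from_euler('xyz',e0);R1=R.from_euler('xyz',[-np.pi/2,0,yaw]);w=(R0.inv()*R1).as_rotvec()/n
    p=np.array(p0,float);st=(np.array(p1)-p)/n;rows=[];Rc=R0
    for i in range(n):
        rows.append((Rc.inv().apply(st)/.2).round(3).tolist()+(w/(np.pi/2)).round(4).tolist()+[g]);Rc=Rc*R.from_rotvec(w)
    rows+=[[0]*6+[g]]*hold
    print("mm/row",np.linalg.norm(st)*1e3,"deg/row",np.degrees(np.linalg.norm(w)))
    print(*rows,sep=',\n')
E
python3 - <<'E'
from h import *
from rig import get_obs
o=get_obs()
plan(o["position"],o["tcp_rot"],[.648,-.039,.36],-.25,14,85,2)
E
```

```text
mm/row 43.439429451132185 deg/row 3.58928269992003
[-0.076, 0.016, 0.203, -0.0, -0.0399, -0.0, 85],
[-0.063, 0.016, 0.207, -0.0, -0.0399, -0.0, 85],
[-0.05, 0.016, 0.211, -0.0, -0.0399, -0.0, 85],
[-0.036, 0.016, 0.214, -0.0, -0.0399, -0.0, 85],
[-0.023, 0.016, 0.215, -0.0, -0.0399, -0.0, 85],
[-0.009, 0.016, 0.216, -0.0, -0.0399, -0.0, 85],
[0.004, 0.016, 0.217, -0.0, -0.0399, -0.0, 85],
[0.018, 0.016, 0.216, -0.0, -0.0399, -0.0, 85],
[0.031, 0.016, 0.214, -0.0, -0.0399, -0.0, 85],
[0.045, 0.016, 0.212, -0.0, -0.0399, -0.0, 85],
[0.058, 0.016, 0.209, -0.0, -0.0399, -0.0, 85],
[0.071, 0.016, 0.205, -0.0, -0.0399, -0.0, 85],
[0.083, 0.016, 0.2, -0.0, -0.0399, -0.0, 85],
[0.096, 0.016, 0.194, -0.0, -0.0399, -0.0, 85],
[0, 0, 0, 0, 0, 0, 85],
[0, 0, 0, 0, 0, 0, 85]
```

Request:
servo_tool([
  [-0.076,0.016,0.203,0,-0.04,0,85],
  [-0.063,0.016,0.207,0,-0.04,0,85],
  [-0.05,0.016,0.211,0,-0.04,0,85],
  [-0.036,0.016,0.214,0,-0.04,0,85],
  [-0.023,0.016,0.215,0,-0.04,0,85],
  [-0.009,0.016,0.216,0,-0.04,0,85],
  [0.004,0.016,0.217,0,-0.04,0,85],
  [0.018,0.016,0.216,0,-0.04,0,85],
])

```text
t: 1.0
position: [0.4676, -0.2237, 0.3789]
tcp_rot: [-1.571, -0.0, -0.622]
ft_force: [-0.6, -1.2, -0.6]
opening: 0.0851
```

Request:
servo_tool([
  [0.031,0.016,0.214,0,-0.04,0,85],
  [0.045,0.016,0.212,0,-0.04,0,85],
  [0.058,0.016,0.209,0,-0.04,0,85],
  [0.071,0.016,0.205,0,-0.04,0,85],
  [0.083,0.016,0.2,0,-0.04,0,85],
  [0.096,0.016,0.194,0,-0.039,0,85],
  [0,0,0,0,0,0,85],
  [0,0,0,0,0,0,85],
])

```text
t: 1.8
position: [0.6478, -0.0377, 0.3587]
tcp_rot: [-1.571, 0.002, -0.248]
ft_force: [-0.4, 0.2, 0.9]
opening: 0.0848
```

```bash
python3 - <<'E'
from h import *
from rig import get_obs,optics
o=get_obs();print(o["t"],o["position"],o["tcp_rot"])
f=optics.grab_frame("wrist");cv2.imwrite("pics/w1.png",f["image"][:,:,::-1])
print(f["fx"],f["eye"],f["rotation"])
for z in(.132,.045): print(proj(f,[.6485,-.039,z]))
import pickle;pickle.dump(f,open("w1.pkl","wb"))
E
```

```text
1.8 [ 0.64775838 -0.03765851  0.35872021] [-1.57141098  0.00176944 -0.24773169]
330.8521313452947 [0.66728946 0.03375138 0.32750227] [ 2.84815457e+00  1.64659056e-03 -2.48286294e-01]
[257.18860666 223.68364166]
[257.35679991 188.24350129]
```

View pics/w1.png

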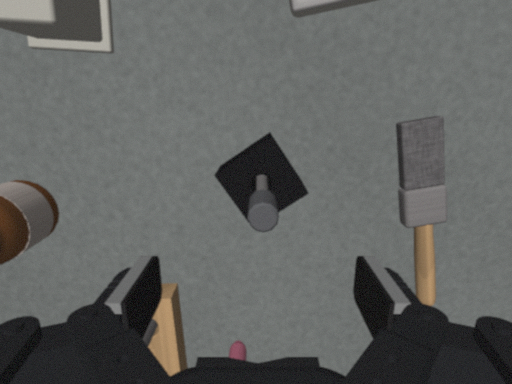

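Wrist picture: the rod's grip is at about (264,216) and the stand at (262,178). I had predicted (257,224), so the error is a few mm.

```bash
python3 - <<'E'
from h import *
from rig import get_obs
import pickle
f=pickle.load(open("w1.pkl","rb"));im=f["image"].astype(int)
print(ray(f,264,216,.132), ray(f,262,185,.045))
# stand outline
m=(im.max(2)<40).astype(np.uint8);m[250:]=0
c=max(cv2.findContours(m,0,1)[0],key=cv2.contourArea);h=cv2.convexHull(c);r=cv2.minAreaRect(h)
print(r,[ray(f,*p,.045)[:2].round(4).tolist() for p in cv2.boxPoints(r)])
g=im[190:240,235:295].mean(2);np.set_printoptions(linewidth=250)
print(g[6:46:3,5:55:2].astype(int))
E
```

```text
[ 0.65390386 -0.03505864  0.132     ] [ 0.65318859 -0.03713999  0.045     ]
((260.30767822265625, 180.96153259277344), (70.16957092285156, 67.67342376708984), 56.30992889404297) [[0.6148, -0.014], [0.6698, 0.0052], [0.6912, -0.0528], [0.6339, -0.0751]]
[[ 22  28  26  26  31  51  68  74  71  79  71  76  74  68  67  64  62  50  29  26  26  29  33  31  26]
 [ 26  28  36  32  29  61  71  72  77  74  75  75  69  69  68  62  57  49  31  27  26  32  34  28  32]
 [ 24  25  22  27  37  62  69  69  74  73  80  89  78  73  67  67  60  58  41  20  30  26  22  27  27]
 [ 30  24  29  29  49  65  69  90  98 101 102  97  99  95  94  92  75  53  46  35  30  17  33  25  54]
 [ 28  19  32  28  47  78  94  99  92  92  93  90  88  93  93  94  88  81  57  35  32  31  64 106 111]
 [ 82  37  22  30  60  93  94  91  89  92  93  92  93  94  89  94  85  83  76  49  91 115 116 115 116]
 [119  81  35  27  70  89  91  90  92  88  91  93  90  88  89  91  90  86  80  90 117 116 118 117 115]
 [112 116  92  37  80  91  93  89  93  91  94  93  90  96  90  90  89  89  86  88 110 111 114 112 110]
 [112 115 113  95  64  86  91  88  92  89  92  92  92  91  91  90  93  91  81  99 116 114 112 113 114]
 [112 112 114 117 109  77  91  91  90  89  94  90  93  89  94  92  94  86  70 109 120 116 115 115 114]
 [111 108 113 110 115 104  75  86  91  95  92  93  91  94  96  91  79  78 110 116 115 115 112 115 113]
 [112 111 114 109 111 112 111  92  74  86  84  88  90  89  80  76  92 115 117 116 111 113 113 118 115]
 [112 112 112 108 112 112 114 112 112 108 109  97 100 109 111 112 116 116 116 114 110 112 111 111 113]
 [110 109 108 112 110 110 112 116 120 118 119 114 113 115 113 112 113 118 112 112 115 115 111 105 108]]
```

```bash
python3 - <<'E'
from h import *
from rig import get_obs
o=get_obs()
plan(o["position"],o["tcp_rot"],[.653,-.0355,.27],-.25,4,85,4)
E
```

```text
mm/row 22.43646370850278 deg/row 0.016095264819440822
[0.006, 0.112, 0.006, 0.0001, 0.0001, -0.0001, 85],
[0.006, 0.112, 0.006, 0.0001, 0.0001, -0.0001, 85],
[0.006, 0.112, 0.005, 0.0001, 0.0001, -0.0001, 85],
[0.006, 0.112, 0.005, 0.0001, 0.0001, -0.0001, 85],
[0, 0, 0, 0, 0, 0, 85],
[0, 0, 0, 0, 0, 0, 85],
[0, 0, 0, 0, 0, 0, 85],
[0, 0, 0, 0, 0, 0, 85]
```

Request:
servo_tool([
  [0.012,0.05,0.012,0,0,0,85],
  [0.012,0.1,0.01,0,0,0,85],
  [0,0.1,0,0,0,0,85],
  [0,0.1,0,0,0,0,85],
  [0,0.094,0,0,0,0,85],
  [0,0,0,0,0,0,60],
  [0,0,0,0,0,0,40],
  [0,0,0,0,0,0,30],
])

```text
t: 2.65
position: [0.6533, -0.0357, 0.2729]
tcp_rot: [-1.571, -0.003, -0.25]
ft_force: [0.6, -0.1, -0.4]
opening: 0.0436
```

Request:
servo_tool([
  [0,0,0,0,0,0,10],
  [0,0,0,0,0,0,10],
  [0,0,0,0,0,0,10],
  [0,0,0,0,0,0,10],
  [0,0,0,0,0,0,10],
  [0,0,0,0,0,0,10],
  [0,0,0,0,0,0,10],
  [0,0,0,0,0,0,10],
])

```text
t: 3.45
position: [0.6533, -0.0353, 0.2726]
tcp_rot: [-1.571, -0.002, -0.249]
ft_force: [-1.7, -1.0, 4.9]
opening: 0.0184
```

Request:
servo_tool([
  [0,-0.02,0,0,0,0,10],
  [0,-0.06,0,0,0,0,10],
  [0,-0.1,0,0,0,0,10],
  [0,-0.12,0,0,0,0,10],
  [0,-0.12,0,0,0,0,10],
  [0,-0.1,0,0,0,0,10],
  [0,0,0,0,0,0,10],
  [0,0,0,0,0,0,10],
])

```text
t: 4.25
position: [0.6531, -0.0353, 0.375]
tcp_rot: [-1.571, -0.0, -0.249]
ft_force: [-0.4, 0.2, -1.3]
opening: 0.018
```

```bash
python3 - <<'E'
from h import *
from rig import get_obs
o=get_obs();print(o["position"],o["ft_force"],o["opening"])
plan(o["position"],o["tcp_rot"],[.546,.213,.375],-.25,7,10,1)
E
```

```text
[ 0.65312666 -0.03529174  0.37496988] [-0.44354925  0.23165043 -1.29734284] 0.01797346418470321
mm/row 38.630882433531376 deg/row 0.008911703490161309
[-0.118, -0.0, 0.153, 0.0, 0.0001, 0.0, 10],
[-0.118, -0.0, 0.153, 0.0, 0.0001, 0.0, 10],
[-0.118, -0.0, 0.153, 0.0, 0.0001, 0.0, 10],
[-0.118, -0.0, 0.153, 0.0, 0.0001, 0.0, 10],
[-0.118, -0.0, 0.153, 0.0, 0.0001, 0.0, 10],
[-0.118, -0.0, 0.153, 0.0, 0.0001, 0.0, 10],
[-0.118, -0.0, 0.153, 0.0, 0.0001, 0.0, 10],
[0, 0, 0, 0, 0, 0, 10]
```

Request:
servo_tool([
  [-0.08,0,0.1,0,0,0,10],
  [-0.13,0,0.17,0,0,0,10],
  [-0.14,0,0.18,0,0,0,10],
  [-0.14,0,0.18,0,0,0,10],
  [-0.14,0,0.18,0,0,0,10],
  [-0.12,0,0.16,0,0,0,10],
  [-0.076,0,0.101,0,0,0,10],
  [0,0,0,0,0,0,10],
])

```text
t: 5.05
position: [0.5444, 0.2158, 0.3732]
tcp_rot: [-1.572, 0.003, -0.245]
ft_force: [0.5, -0.2, -1.1]
opening: 0.0183
```

Request:
servo_tool([
  [0,0,0,0,0,0,10],
  [0,0,0,0,0,0,10],
  [0,0,0,0,0,0,10],
  [0,0,0,0,0,0,10],
  [0,0,0,0,0,0,10],
  [0,0,0,0,0,0,10],
  [0,0,0,0,0,0,10],
  [0,0,0,0,0,0,10],
])

```text
t: 5.85
position: [0.5458, 0.213, 0.3751]
tcp_rot: [-1.571, -0.0, -0.249]
ft_force: [0.3, 0.4, -1.0]
opening: 0.0185
```

```bash
python3 - <<'E'
from h import *
from rig import get_obs,optics
import pickle
o=get_obs();p=o["position"];print(o["t"],p,o["tcp_rot"],o["opening"])
f=optics.grab_frame("wrist");cv2.imwrite("pics/w2.png",f["image"][:,:,::-1]);pickle.dump(f,open("w2.pkl","wb"))
print("tip pred",proj(f,[p[0],p[1],p[2]-.2656]),"grip top",proj(f,[p[0],p[1],p[2]-.1406]),"hole",proj(f,[.556,.252,.08]))
E
```

```text
5.85 [0.54581816 0.21300049 0.37509291] [-1.57085574e+00 -7.20693489e-05 -2.48921748e-01] 0.018509100457799323
tip pred [255.16688667 203.62852163] grip top [253.32034527 302.33959618] hole [255.58764191 143.9749877 ]
```

View pics/w2.png

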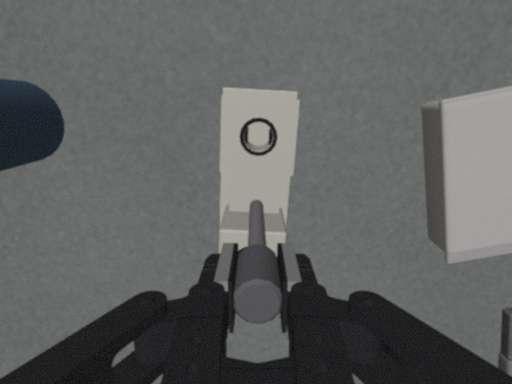

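Wrist picture: hole mouth ring centred at about (259,136), rod tip at (257,203), so the rod hangs straight. I'll fit the ring and convert.

```bash
python3 - <<'E'
from h import *
from rig import get_obs
import pickle
f=pickle.load(open("w2.pkl","rb"));im=f["image"].astype(int).mean(2)
m=np.zeros(im.shape,np.uint8);m[110:160,235:283]=(im[110:160,235:283]<90)
c=max(cv2.findContours(m,0,1)[0],key=cv2.contourArea);e=cv2.fitEllipse(c);print(e)
print("hole",ray(f,*e[0],.08),"edges",[ray(f,e[0][0]+d,e[0][1],.08)[:2].round(4).tolist() for d in(-e[1][0]/2,e[1][0]/2)])
for r in (203,206,212): print(r,im[r,246:270].astype(int))
print(im[194:206,257].astype(int))
print("tip",ray(f,257,203.6,.1095))
E
```

```text
((258.0390625, 136.27462768554688), (35.80488204956055, 36.314605712890625), 8.024772644042969)
hole [0.55936952 0.25736754 0.08      ] edges [[0.5457, 0.2609], [0.573, 0.2539]]
203 [159 160 159 152 126  96  85  90  88  92  91  86  86  83  73  92 128 154
 160 163 161 159 161 159]
206 [160 161 158 138  96  79  86  89  91  91  87  88  83  85  77  74  87 127
 157 160 159 159 160 160]
212 [138 138 131 105  83  84  87  90  92  91  89  87  89  82  77  68  77 112
 143 154 155 154 153 154]
[155 158 160 159 158 143 108  87  86  86  88  87]
tip [0.54714416 0.21268782 0.1095    ]
```

Request:
servo_tool([
  [0.001,0,0.04,0,0,0,10],
  [0.002,0,0.08,0,0,0,10],
  [0.002,0,0.08,0,0,0,10],
  [0,0,0.042,0,0,0,10],
  [0,0.06,0,0,0,0,10],
  [0,0.06,0,0,0,0,10],
  [0,0,0,0,0,0,10],
  [0,0,0,0,0,0,10],
])

```text
t: 6.7
position: [0.5587, 0.2591, 0.3503]
tcp_rot: [-1.572, 0.001, -0.25]
ft_force: [0.1, 0.7, -0.4]
opening: 0.0186
```

Request:
servo_tool([
  [0,0.02,0,0,0,0,10],
  [0,0.02,0,0,0,0,10],
  [0,0.02,0,0,0,0,10],
  [0,0.02,0,0,0,0,10],
  [0,0.02,0,0,0,0,10],
  [0,0,0,0,0,0,10],
  [0,0,0,0,0,0,10],
  [0,0,0,0,0,0,10],
])

```text
t: 7.5
position: [0.5588, 0.2597, 0.3313]
tcp_rot: [-1.571, -0.0, -0.249]
ft_force: [-0.5, 0.1, -0.7]
opening: 0.0187
```

Request:
servo_tool([
  [0,0.02,0,0,0,0,10],
  [0,0.02,0,0,0,0,10],
  [0,0.015,0,0,0,0,10],
  [0,0.015,0,0,0,0,10],
  [0,0.01,0,0,0,0,10],
  [0,0.005,0,0,0,0,10],
  [0,0.003,0,0,0,0,10],
  [0,0,0,0,0,0,10],
])

```text
t: 8.3
position: [0.5587, 0.2597, 0.3135]
tcp_rot: [-1.571, -0.0, -0.249]
ft_force: [-0.1, -0.5, -1.3]
opening: 0.0188
```

Request:
servo_tool([
  [0,0.004,0,0,0,0,10],
  [0,0.004,0,0,0,0,10],
  [0,0.004,0,0,0,0,10],
  [0,0.003,0,0,0,0,10],
  [0,0.003,0,0,0,0,10],
  [0,0.003,0,0,0,0,10],
  [0,0,0,0,0,0,10],
  [0,0,0,0,0,0,10],
])

```text
t: 9.1
position: [0.5587, 0.2597, 0.3106]
tcp_rot: [-1.57, -0.001, -0.249]
ft_force: [-2.0, -1.1, 5.3]
opening: 0.0183
```

Contact at TCP z 0.3106 with 5 N, tip at 0.045, so the hole is 35 mm deep and leg_a (middle pocket) matches. Withdrawing the rod.

Request:
servo_tool([
  [0,-0.02,0,0,0,0,10],
  [0,-0.05,0,0,0,0,10],
  [0,-0.07,0,0,0,0,10],
  [0,-0.07,0,0,0,0,10],
  [0,-0.07,0,0,0,0,10],
  [0,-0.04,0,0,0,0,10],
  [0,0,0,0,0,0,10],
  [0,0,0,0,0,0,10],
])

```text
t: 9.9
position: [0.5587, 0.2597, 0.373]
tcp_rot: [-1.571, 0.0, -0.249]
ft_force: [0.2, 0.2, -0.7]
opening: 0.0186
```

```bash
python3 - <<'E'
from h import *
from rig import get_obs
o=get_obs();print(o["position"],o["ft_force"],o["opening"])
plan(o["position"],o["tcp_rot"],[.6533,-.0355,.375],-.25,7,10,1)
E
```

```text
[0.55868685 0.25965869 0.37299252] [ 0.17608406  0.24158794 -0.67999959] 0.018637831262208217
mm/row 44.279798810936825 deg/row 0.009533458039014975
[0.117, -0.001, -0.188, 0.0, 0.0001, -0.0, 10],
[0.117, -0.001, -0.188, 0.0, 0.0001, -0.0, 10],
[0.117, -0.001, -0.188, 0.0, 0.0001, -0.0, 10],
[0.118, -0.001, -0.188, 0.0, 0.0001, -0.0, 10],
[0.118, -0.001, -0.188, 0.0, 0.0001, -0.0, 10],
[0.118, -0.001, -0.188, 0.0, 0.0001, -0.0, 10],
[0.118, -0.001, -0.188, 0.0, 0.0001, -0.0, 10],
[0, 0, 0, 0, 0, 0, 10]
```

Request:
servo_tool([
  [0.06,-0.005,-0.1,0,0,0,10],
  [0.11,-0.005,-0.176,0,0,0,10],
  [0.13,0,-0.2,0,0,0,10],
  [0.13,0,-0.21,0,0,0,10],
  [0.13,0,-0.21,0,0,0,10],
  [0.12,0,-0.19,0,0,0,10],
  [0.09,0,-0.15,0,0,0,10],
  [0.053,0,-0.08,0,0,0,10],
])

```text
t: 10.7
position: [0.6537, -0.0389, 0.3739]
tcp_rot: [-1.572, 0.002, -0.252]
ft_force: [0.7, -0.2, -1.2]
opening: 0.0178
```

Request:
servo_tool([
  [0,0,0,0,0,0,10],
  [0,0,0,0,0,0,10],
  [0,0.05,0,0,0,0,10],
  [0,0.08,0,0,0,0,10],
  [0,0.08,0,0,0,0,10],
  [0,0.05,0,0,0,0,10],
  [0,0,0,0,0,0,10],
  [0,0,0,0,0,0,10],
])

```text
t: 11.5
position: [0.6534, -0.0357, 0.3234]
tcp_rot: [-1.571, -0.0, -0.249]
ft_force: [-0.8, -0.1, 0.7]
opening: 0.0183
```

```bash
python3 - <<'E'
from h import *
from rig import get_obs
o=get_obs();print(o["t"],o["ft_force"],o["opening"]);p=o["position"];print(p)
plan(p,o["tcp_rot"],[.6533,-.0355,p[2]],-.25,1,10)
E
```

```text
11.5 [-0.81861749 -0.10252028  0.70710933] 0.01831653832803376
[ 0.65342466 -0.03568684  0.32341512]
mm/row 0.22461316048337351 deg/row 0.08308561699602254
[-0.001, -0.0, 0.001, 0.0, 0.0009, 0.0, 10]
```

Request:
servo_tool([
  [0,0.04,0,0,0,0,10],
  [0,0.04,0,0,0,0,10],
  [0,0.04,0,0,0,0,10],
  [0,0.04,0,0,0,0,10],
  [0,0.03,0,0,0,0,10],
  [0,0.02,0,0,0,0,10],
  [0,0.01,0,0,0,0,10],
  [0,0,0,0,0,0,10],
])

```text
t: 12.3
position: [0.6534, -0.036, 0.2791]
tcp_rot: [-1.571, 0.0, -0.249]
ft_force: [-0.3, -0.4, -1.0]
opening: 0.0189
```

Request:
servo_tool([
  [0,0.012,0,0,0,0,10],
  [0,0.01,0,0,0,0,10],
  [0,0.005,0,0,0,0,10],
  [0,0.004,0,0,0,0,10],
  [0,0,0,0,0,0,10],
  [0,0,0,0,0,0,10],
  [0,0,0,0,0,0,10],
  [0,0,0,0,0,0,10],
])

```text
t: 13.1
position: [0.6534, -0.036, 0.2732]
tcp_rot: [-1.571, -0.0, -0.249]
ft_force: [-0.4, -0.2, -1.1]
opening: 0.0188
```

Request:
servo_tool([
  [0,0,0,0,0,0,30],
  [0,0,0,0,0,0,50],
  [0,0,0,0,0,0,50],
  [0,0,0,0,0,0,50],
  [0,-0.05,0,0,0,0,50],
  [0,-0.15,0,0,0,0,50],
  [0,-0.2,0,0,0,0,50],
  [0,-0.1,0,0,0,0,50],
])

```text
t: 13.9
position: [0.6533, -0.0359, 0.3784]
tcp_rot: [-1.57, -0.006, -0.249]
ft_force: [0.1, -0.2, 0.6]
opening: 0.0502
```

```bash
python3 - <<'E'
from h import *
from rig import get_obs
o=get_obs();p=o["position"];print(p,o["opening"])
plan(p,o["tcp_rot"],[.47,-.26,.36],-.21,7,70,1)
E
```

```text
[ 0.65331421 -0.03594523  0.3783832 ] 0.050167585482464354
mm/row 41.439057974999095 deg/row 0.3221436064311355
[-0.088, 0.012, -0.187, -0.0001, -0.0035, 0.0006, 70],
[-0.089, 0.013, -0.187, -0.0001, -0.0035, 0.0006, 70],
[-0.09, 0.013, -0.186, -0.0001, -0.0035, 0.0006, 70],
[-0.091, 0.013, -0.186, -0.0001, -0.0035, 0.0006, 70],
[-0.092, 0.013, -0.185, -0.0001, -0.0035, 0.0006, 70],
[-0.093, 0.013, -0.185, -0.0001, -0.0035, 0.0006, 70],
[-0.094, 0.013, -0.184, -0.0001, -0.0035, 0.0006, 70],
[0, 0, 0, 0, 0, 0, 70]
```

Request:
servo_tool([
  [-0.088,0.005,-0.187,0,-0.0035,0,70],
  [-0.089,0.005,-0.187,0,-0.0035,0,70],
  [-0.09,0.013,-0.186,0,-0.0035,0,70],
  [-0.091,0.013,-0.186,0,-0.0035,0,70],
  [-0.092,0.013,-0.185,0,-0.0035,0,70],
  [-0.093,0.02,-0.185,0,-0.0035,0,70],
  [-0.094,0.02,-0.184,0,-0.0035,0,70],
  [0,0,0,0,0,0,70],
])

```text
t: 14.7
position: [0.467, -0.2627, 0.3559]
tcp_rot: [-1.572, 0.0, -0.215]
ft_force: [-0.5, 0.4, 0.4]
opening: 0.0697
```

Request:
servo_tool([
  [0,0,0,0,0,0,70],
  [0,0,0,0,0,0,70],
  [0,0,0,0,0,0,70],
  [0,0,0,0,0,0,70],
  [0,0,0,0,0,0,70],
  [0,0,0,0,0,0,70],
  [0,0,0,0,0,0,70],
  [0,0,0,0,0,0,70],
])

```text
t: 15.5
position: [0.4696, -0.2596, 0.3553]
tcp_rot: [-1.571, -0.0, -0.21]
ft_force: [0.2, -0.3, 0.2]
opening: 0.0699
```

```bash
python3 - <<'E'
from h import *
from rig import get_obs,optics
import pickle
o=get_obs();p=o["position"];print(o["t"],p,o["tcp_rot"],o["opening"])
f=optics.grab_frame("wrist");g=optics.grab_frame("scene")
im=f["image"].copy();im[:150,:200]=g["image"][160:310,120:320]
cv2.imwrite("pics/w3.png",im[:,:,::-1]);pickle.dump(f,open("w3.pkl","wb"))
for n,q in dict(a=(.478,-.232,.086),b=(.493,-.164,.101),c=(.463,-.3,.116)).items(): print(n,proj(f,q))
E
```

```text
15.5 [ 0.46955724 -0.25962073  0.35530961] [-1.57087660e+00 -2.35965826e-05 -2.10356378e-01] 0.06992168210124648
a [258.55405516 164.39761761]
b [259.48073636  58.73983878]
c [257.98906989 270.32516914]
```

View pics/w3.png

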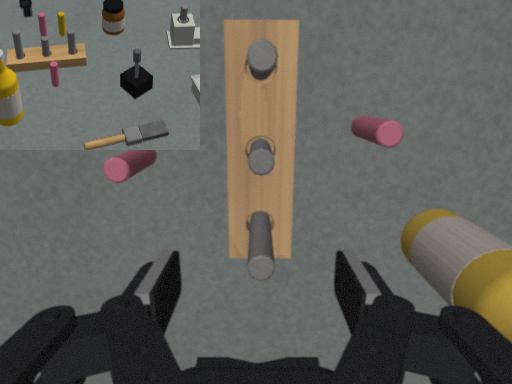

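Wrist picture: leg_a's top (middle pocket, shortest) is at about (261,163), b at (262,62), c at (261,266). The inset shows the rod upright in its stand.

```bash
python3 - <<'E'
from h import *
from rig import get_obs
import pickle
f=pickle.load(open("w3.pkl","rb"));im=f["image"].astype(int)
s=(im.max(2)-im.min(2));
for r in (150,156,162,168): x=np.where(s[r,235:290]<25)[0]+235;print(r,x.min(),x.max())
x=np.where(s[135:190,261]<25)[0]+135;print(x.min(),x.max(),im[145:180:2,261].mean(1).astype(int))
q=ray(f,261,163.5,.086);print(q)
o=get_obs();plan(o["position"],o["tcp_rot"],[q[0],q[1],.230],-.21,6,50,2)
E
```

```text
150 250 270
156 248 272
162 248 273
168 250 272
139 174 [ 88  89 113 111 107 111 112 108 111 110 108 105 108 110  97  96 122 123]
[ 0.47987895 -0.23172572  0.086     ]
mm/row 21.466909360630986 deg/row 0.004820848467415432
[0.004, 0.104, 0.025, 0.0, -0.0001, 0.0, 50],
[0.004, 0.104, 0.025, 0.0, -0.0001, 0.0, 50],
[0.004, 0.104, 0.025, 0.0, -0.0001, 0.0, 50],
[0.004, 0.104, 0.025, 0.0, -0.0001, 0.0, 50],
[0.004, 0.104, 0.025, 0.0, -0.0001, 0.0, 50],
[0.004, 0.104, 0.025, 0.0, -0.0001, 0.0, 50],
[0, 0, 0, 0, 0, 0, 50],
[0, 0, 0, 0, 0, 0, 50]
```

Request:
servo_tool([
  [0.01,0,0.08,0,0,0,50],
  [0.012,0.05,0.072,0,0,0,50],
  [0,0.12,0,0,0,0,50],
  [0,0.14,0,0,0,0,50],
  [0,0.14,0,0,0,0,50],
  [0,0.1,0,0,0,0,50],
  [0,0.06,0,0,0,0,50],
  [0,0.016,0,0,0,0,50],
])

```text
t: 16.4
position: [0.4801, -0.2299, 0.2283]
tcp_rot: [-1.57, 0.003, -0.21]
ft_force: [-0.2, -1.1, 0.0]
opening: 0.0501
```

Request:
servo_tool([
  [0,0,0,0,0,0,50],
  [0,0,0,0,0,0,30],
  [0,0,0,0,0,0,10],
  [0,0,0,0,0,0,10],
  [0,0,0,0,0,0,10],
  [0,0,0,0,0,0,10],
  [0,0,0,0,0,0,10],
  [0,0,0,0,0,0,10],
])

```text
t: 17.2
position: [0.4805, -0.2311, 0.2314]
tcp_rot: [-1.572, -0.002, -0.211]
ft_force: [-1.0, 0.8, 6.6]
opening: 0.0185
```

Request:
servo_tool([
  [0,-0.02,0,0,0,0,10],
  [0,-0.06,0,0,0,0,10],
  [0,-0.1,0,0,0,0,10],
  [0,-0.15,0,0,0,0,10],
  [0,-0.17,0,0,0,0,10],
  [0,-0.15,0,0,0,0,10],
  [0,-0.1,0,0,0,0,10],
  [0,-0.03,0,0,0,0,10],
])

```text
t: 18.0
position: [0.4801, -0.2308, 0.3895]
tcp_rot: [-1.572, -0.005, -0.21]
ft_force: [0.4, -0.0, -1.6]
opening: 0.0183
```

```bash
python3 - <<'E'
from h import *
from rig import get_obs
o=get_obs();p=o["position"];print(p,o["ft_force"],o["opening"])
plan(p,o["tcp_rot"],[.549,.215,.387],-.25,12,10,4)
E
```

```text
[ 0.48014747 -0.23082087  0.38953815] [ 0.373905   -0.00207943 -1.61203508] 0.01831828375389564
mm/row 37.59278881132316 deg/row 0.19045727288130473
[-0.011, 0.001, 0.188, 0.0001, 0.0021, 0.0003, 10],
[-0.011, 0.001, 0.188, 0.0001, 0.0021, 0.0003, 10],
[-0.012, 0.001, 0.188, 0.0001, 0.0021, 0.0003, 10],
[-0.013, 0.001, 0.188, 0.0001, 0.0021, 0.0003, 10],
[-0.013, 0.001, 0.187, 0.0001, 0.0021, 0.0003, 10],
[-0.014, 0.001, 0.187, 0.0001, 0.0021, 0.0003, 10],
[-0.014, 0.001, 0.187, 0.0001, 0.0021, 0.0003, 10],
[-0.015, 0.001, 0.187, 0.0001, 0.0021, 0.0003, 10],
[-0.016, 0.001, 0.187, 0.0001, 0.0021, 0.0003, 10],
[-0.016, 0.001, 0.187, 0.0001, 0.0021, 0.0003, 10],
[-0.017, 0.001, 0.187, 0.0001, 0.0021, 0.0003, 10],
[-0.018, 0.001, 0.187, 0.0001, 0.0021, 0.0003, 10],
[0, 0, 0, 0, 0, 0, 10],
[0, 0, 0, 0, 0, 0, 10],
[0, 0, 0, 0, 0, 0, 10],
[0, 0, 0, 0, 0, 0, 10]
```

Request:
servo_tool([
  [-0.006,0,0.1,0,0.002,0,10],
  [-0.01,0,0.16,0,0.002,0,10],
  [-0.012,0,0.2,0,0.002,0,10],
  [-0.014,0,0.22,0,0.002,0,10],
  [-0.015,0,0.22,0,0.002,0,10],
  [-0.016,0,0.22,0,0.002,0,10],
  [-0.016,0,0.22,0,0.002,0,10],
  [-0.017,0,0.22,0,0.002,0,10],
])

```text
t: 18.8
position: [0.5282, 0.08, 0.3852]
tcp_rot: [-1.571, 0.001, -0.236]
ft_force: [0.4, -0.4, -1.0]
opening: 0.0182
```

Request:
servo_tool([
  [-0.018,0,0.22,0,0.002,0,10],
  [-0.018,0,0.2,0,0.002,0,10],
  [-0.016,0,0.16,0,0.002,0,10],
  [-0.012,0,0.11,0,0.002,0,10],
  [0,0,0,0,0.001,0,10],
  [0,0,0,0,0,0,10],
  [0,0,0,0,0,0,10],
  [0,0,0,0,0,0,10],
])

```text
t: 19.6
position: [0.5488, 0.2142, 0.386]
tcp_rot: [-1.571, 0.0, -0.251]
ft_force: [0.0, 0.0, -1.5]
opening: 0.018
```

```bash
python3 - <<'E'
from h import *
from rig import get_obs
o=get_obs();p=o["position"];print(o["t"],p,o["tcp_rot"],o["ft_force"],o["opening"])
plan(p,o["tcp_rot"],[.549,.219,.345],-.25,4,10,4)
E
```

```text
19.6 [0.54875491 0.2142414  0.38603261] [-1.57110929e+00  7.01073832e-05 -2.51080322e-01] [ 0.0086851   0.03702071 -1.45555607] 0.01800441549596498
mm/row 10.327086301188691 deg/row 0.016141840229284776
[-0.001, 0.051, 0.006, 0.0, -0.0002, -0.0, 10],
[-0.001, 0.051, 0.006, 0.0, -0.0002, -0.0, 10],
[-0.001, 0.051, 0.006, 0.0, -0.0002, -0.0, 10],
[-0.001, 0.051, 0.006, 0.0, -0.0002, -0.0, 10],
[0, 0, 0, 0, 0, 0, 10],
[0, 0, 0, 0, 0, 0, 10],
[0, 0, 0, 0, 0, 0, 10],
[0, 0, 0, 0, 0, 0, 10]
```

Request:
servo_tool([
  [0,0.03,0.006,0,0,0,10],
  [0,0.06,0.006,0,0,0,10],
  [0,0.08,0.006,0,0,0,10],
  [0,0.08,0.006,0,0,0,10],
  [0,0.04,0,0,0,0,10],
  [0,0.015,0,0,0,0,10],
  [0,0,0,0,0,0,10],
  [0,0,0,0,0,0,10],
])

```text
t: 20.4
position: [0.55, 0.2199, 0.3259]
tcp_rot: [-1.57, -0.001, -0.25]
ft_force: [0.8, 0.3, -0.6]
opening: 0.0183
```

```bash
python3 - <<'E'
from h import *
from rig import get_obs,optics
import pickle
o=get_obs();p=o["position"];print(o["t"],p,o["tcp_rot"],o["opening"])
f=optics.grab_frame("wrist");pickle.dump(f,open("w4.pkl","wb"))
print("foot pred",proj(f,[p[0],p[1],p[2]-.2254]),"top",proj(f,[p[0],p[1],p[2]-.1454]),"hole",proj(f,[.5594,.2574,.08]))
crop(f,160,70,360,270,3,"pics/w4.png")
im=f["image"].astype(int).mean(2);h=proj(f,[.5594,.2574,.08]).astype(int);m=np.zeros(im.shape,np.uint8);w=30
m[h[1]-w:h[1]+w,h[0]-w:h[0]+w]=im[h[1]-w:h[1]+w,h[0]-w:h[0]+w]<90
for c in cv2.findContours(m,0,1)[0]:
    if len(c)>20: e=cv2.fitEllipse(c);print(e,ray(f,*e[0],.08))
E
```

```text
20.4 [0.55000738 0.21986525 0.32588883] [-1.57017466e+00 -1.17561740e-03 -2.49806983e-01] 0.01825875544754681
foot pred [254.45602526 223.22809955] top [253.11842778 295.51955707] hole [254.22113109 156.45927839]
((254.13751220703125, 156.36550903320312), (43.49346923828125, 43.71323013305664), 96.93694305419922) [0.55936253 0.25747306 0.08      ]
```

View pics/w4.png

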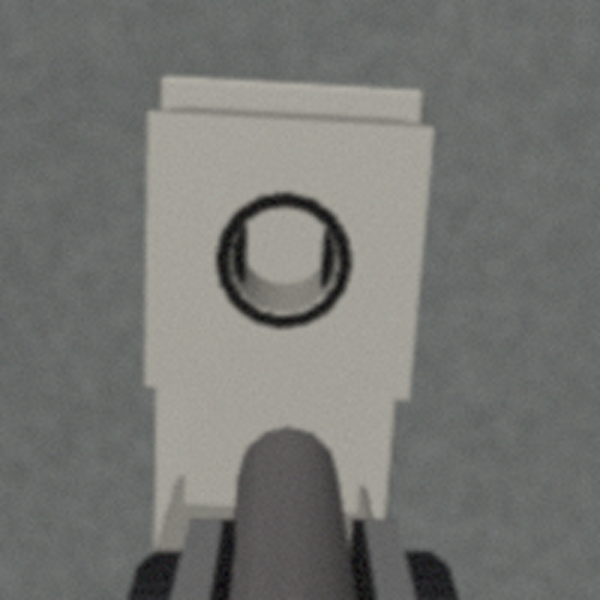

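Crop: hole ring centre at (285,260), i.e. full-frame (255,157). The held leg's near lower edge is at row 427 and its axis at column 288, i.e. (256,212). I'll compare these with the leg model.

```bash
python3 - <<'E'
from h import *
import pickle
f=pickle.load(open("w4.pkl","rb"));p=np.array([.5500,.2199,.3259-.2254])
t=np.linspace(0,2*np.pi,72)
for r,dz in((6,0),(8.5,1.5),(9.5,3),(10,4),(10,6),(10,15),(10,25)):
    q=np.array([proj(f,p+[r*1e-3*np.cos(a),r*1e-3*np.sin(a),dz*1e-3]) for a in t]);print(r,dz,"vmin",q[:,1].min().round(1),"u",q[:,0].min().round(1),q[:,0].max().round(1))
im=f["image"].astype(int).mean(2)
for v in(216,222,230,240):
    x=np.where(im[v,225:290]<115)[0]+225;print(v,x.min(),x.max())
print(im[206:218,256].astype(int))
e=np.array([.5500,.2199])
c,s=np.cos(.25),np.sin(.25);d=np.array([.5594,.2575])-e;print("tool dx,dz to hole mm",1e3*(c*d[0]-s*d[1]),1e3*(s*d[0]+c*d[1]))
print("px/mm",proj(f,p+[0,0,.004])-proj(f,p+[-s*1e-3,-c*1e-3,.004]),proj(f,p+[c*1e-3,-s*1e-3,.004])-proj(f,p+[0,0,.004]))
E
```

```text
6 0 vmin 214.1 u 244.9 264.0
8.5 1.5 vmin 211.1 u 240.8 268.1
9.5 3 vmin 210.4 u 239.0 269.8
10 4 vmin 210.1 u 238.1 270.6
10 6 vmin 211.2 u 238.0 270.8
10 15 vmin 216.2 u 237.1 271.4
10 25 vmin 222.4 u 236.1 272.2
216 246 265
222 241 270
230 239 272
240 237 289
[157 158 159 158 158 147 121  98  87  93  87  92]
tool dx,dz to hole mm -0.19461210389003397 38.75670427331274
px/mm [-0.00442098 -1.51732022] [ 1.62541319e+00 -1.20940113e-03]
```

Request:
servo_tool([
  [-0.001,0,0.03,0,0,0,10],
  [-0.002,0,0.06,0,0,0,10],
  [-0.002,0,0.06,0,0,0,10],
  [0,0,0.04,0,0,0,10],
  [0,0,0.01,0,0,0,10],
  [0,0.04,0,0,0,0,10],
  [0,0.03,0,0,0,0,10],
  [0,0,0,0,0,0,10],
])

```text
t: 21.25
position: [0.5586, 0.2585, 0.3092]
tcp_rot: [-1.573, 0.002, -0.25]
ft_force: [-0.0, 0.2, -2.2]
opening: 0.0181
```

Request:
servo_tool([
  [0,0,0,0,0,0,10],
  [0,0.01,0,0,0,0,10],
  [0,0.01,0,0,0,0,10],
  [0,0.01,0,0,0,0,10],
  [0,0.01,0,0,0,0,10],
  [0,0.01,0,0,0,0,10],
  [0,0.01,0,0,0,0,10],
  [0,0,0,0,0,0,10],
])

```text
t: 22.05
position: [0.5587, 0.2589, 0.2986]
tcp_rot: [-1.571, 0.001, -0.25]
ft_force: [0.4, 0.1, -2.1]
opening: 0.0181
```

Request:
servo_tool([
  [0,0.008,0,0,0,0,10],
  [0,0.008,0,0,0,0,10],
  [0,0.008,0,0,0,0,10],
  [0,0.008,0,0,0,0,10],
  [0,0.008,0,0,0,0,10],
  [0,0.008,0,0,0,0,10],
  [0,0.008,0,0,0,0,10],
  [0,0,0,0,0,0,10],
])

```text
t: 22.85
position: [0.559, 0.2588, 0.2894]
tcp_rot: [-1.57, -0.002, -0.25]
ft_force: [-1.2, -2.2, 5.4]
opening: 0.0184
```

Request:
servo_tool([
  [0,0.008,0,0,0,0,10],
  [0,0.008,0,0,0,0,10],
  [0,0.008,0,0,0,0,10],
  [0,0.008,0,0,0,0,10],
  [0,0.005,0,0,0,0,10],
  [0,0.005,0,0,0,0,10],
  [0,0,0,0,0,0,10],
  [0,0,0,0,0,0,10],
])

```text
t: 23.65
position: [0.559, 0.2588, 0.281]
tcp_rot: [-1.57, -0.002, -0.25]
ft_force: [-2.1, -2.8, 6.1]
opening: 0.018
```

Request:
servo_tool([
  [0,0.006,0,0,0,0,10],
  [0,0.006,0,0,0,0,10],
  [0,0.006,0,0,0,0,10],
  [0,0.006,0,0,0,0,10],
  [0,0.006,0,0,0,0,10],
  [0,0.006,0,0,0,0,10],
  [0,0.004,0,0,0,0,10],
  [0,0,0,0,0,0,10],
])

```text
t: 24.45
position: [0.5589, 0.2588, 0.2731]
tcp_rot: [-1.57, -0.002, -0.25]
ft_force: [-2.1, -3.2, 7.3]
opening: 0.018
```

Request:
servo_tool([
  [0,0.004,0,0,0,0,10],
  [0,0.004,0,0,0,0,10],
  [0,0.003,0,0,0,0,10],
  [0,0.003,0,0,0,0,10],
  [0,0.003,0,0,0,0,10],
  [0,0,0,0,0,0,10],
  [0,0,0,0,0,0,10],
  [0,0,0,0,0,0,10],
])

```text
t: 25.25
position: [0.5589, 0.2588, 0.2704]
tcp_rot: [-1.57, -0.002, -0.25]
ft_force: [-4.3, -3.5, 9.8]
opening: 0.0184
```

Request:
servo_tool([
  [0,0.003,0,0,0,0,10],
  [0,0.003,0,0,0,0,10],
  [0,0.003,0,0,0,0,10],
  [0,0.003,0,0,0,0,10],
  [0,0,0,0,0,0,10],
  [0,0,0,0,0,0,10],
  [0,0,0,0,0,0,10],
  [0,0,0,0,0,0,10],
])

```text
t: 26.05
position: [0.559, 0.2588, 0.2703]
tcp_rot: [-1.569, -0.003, -0.25]
ft_force: [-8.6, -5.4, 22.0]
opening: 0.0181
```

Hard stop at TCP z 0.2703, where leg_a's bottom would be at 45 mm, and the force rises. The leg is home. Unloading and releasing.

Request:
servo_tool([
  [0,-0.006,0,0,0,0,10],
  [0,-0.006,0,0,0,0,10],
  [0,0,0,0,0,0,10],
  [0,0,0,0,0,0,30],
  [0,0,0,0,0,0,45],
  [0,0,0,0,0,0,45],
  [0,0,0,0,0,0,45],
  [0,0,0,0,0,0,45],
])

```text
t: 26.85
position: [0.5588, 0.2589, 0.2678]
tcp_rot: [-1.571, 0.0, -0.25]
ft_force: [-0.2, 0.2, 1.1]
opening: 0.0451
```

Request:
servo_tool([
  [0,-0.04,0,0,0,0,45],
  [0,-0.1,0,0,0,0,45],
  [0,-0.15,0,0,0,0,45],
  [0,-0.15,0,0,0,0,45],
  [0,-0.1,0,0,0,0,45],
  [0,-0.06,-0.05,0,0,0,45],
  [0,0,-0.1,0,0,0,45],
  [0,0,-0.1,0,0,0,45],
])

```text
t: 27.65
position: [0.546, 0.2095, 0.3882]
tcp_rot: [-1.571, -0.0, -0.249]
ft_force: [-0.6, -0.3, -0.5]
opening: 0.0451
```

```bash
python3 - <<'E'
from h import *
from rig import get_obs,optics
o=get_obs();print(o["t"],o["position"],o["ft_force"])
f=optics.grab_frame("wrist");g=optics.grab_frame("scene")
a=cv2.resize(g["image"][160:260,120:370,::-1],None,fx=3,fy=3,interpolation=cv2.INTER_CUBIC)
b=cv2.resize(f["image"][60:260,130:380,::-1],None,fx=1.4,fy=1.4);b=cv2.copyMakeBorder(b,0,0,0,750-b.shape[1],0)
cv2.imwrite("pics/end.png",np.vstack([a,b]))
E
```

```text
27.65 [0.5460425  0.20952502 0.38820199] [-0.59258073 -0.2656659  -0.499766  ]
```

View pics/end.png

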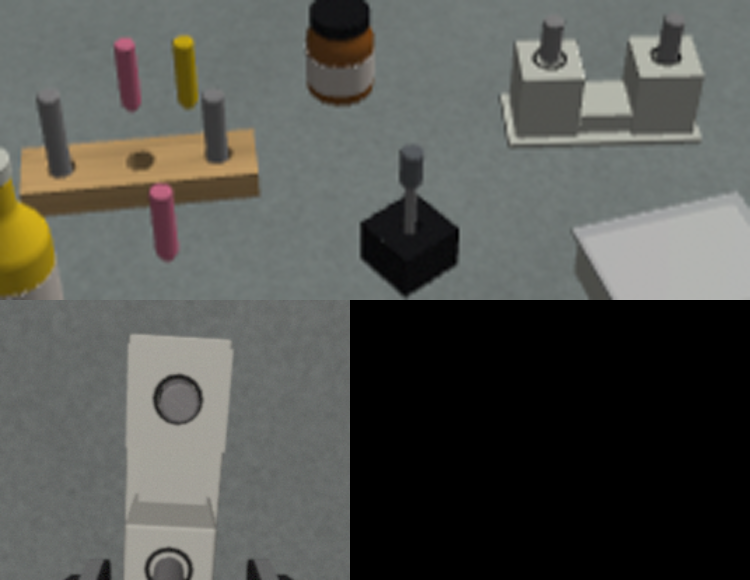

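The new leg stands level with the fitted one: both show about 38 px above their bosses, with tops at (553,22) and (673,19). The rod is upright in its stand, the other two legs are in the rack, and the gripper is clear.

```bash
python3 -c "
from rig import job
print(job.hand_in())"
```

```text
the job is handed in; nothing more can be done
None
```

The job is done and handed in at about 28 s of the 67 s allowed; no verdict was reported.

- **Depth:** the rod touched bottom at about 5 N with its tip at z = 45 mm. That makes the hole 35 mm deep, so leg_a was the one to fit.
- **Rod:** it went back into its stand and stands upright there.
- **Leg:** leg_a came from the middle pocket of the rack and passed the grommet at about 5–7 N. It stopped hard at the expected height, and I ended with a 22 N press, during which it moved only 0.1 mm.
- **Last checks:** in the final pictures both legs stand level, the legs in the two outer pockets are still in the rack, and nothing else in view has moved. The gripper is clear of everything.
- **Disagreements:** the wrist camera placed the held rod and leg about 1–2 mm off from the arm's own reading. I aimed at the hole using what the camera saw of both the tool and the hole. A sideways force of about 10 N appeared during the final press and vanished on release.

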